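Pop the embossing die and trap it in the chute

TASK

Pop the brass embossing die out of its sloping cradle: press the key beside the chute all the way down with one finger, while your other finger stands in the chute below the die and stops it as it slides, before it runs off the lower end. Finish while still holding: key down, die at rest in the chute against your finger. Do not pick the die up, and leave the cup, the jar and the wooden block where they are.

Things in the scene. Friction and masses are not known exactly. Their poses are not given: they have to be found in the camera images.
- chute: Fixed aluminium chute on a wooden stand, sloping 15 degrees down. Origin: on the bed, 75 mm above the table, where the middle of the die starts. +x points down the slope, y left across it, z square out of the bed. Inside width 52 mm; side walls 6 mm thick, 10 mm above the bed. Slippery: the die never stops on it by itself, and slides its length in a fraction of a second once freed.
- chute_end (a point): Middle of the open lower end of the chute, on the bed surface, at chute x = 118 mm. Past it the die drops to the table.
- gate (a point): Middle of the slot in the bed (chute x = 26 mm) where the steel gate stands: 5 mm thick, 46 mm wide, 8 mm above the bed at the start. It holds the die against a spring plunger, which kicks the die about 22 mm down the slope when the gate sinks. This point itself stays on the bed.
- die_center (a point): Centre of the loose brass die: a block 44 mm along the slope, 48 mm across, 16 mm thick, about 0.28 kg, a triangle outline on top. Axes as the chute's. Freed, it leans on what stops it with a fraction of a newton to 2 N. Well trapped, its centre is 15 to 85 mm down the slope from its start.
- key_top (a point): Middle of the top of the key, a steel pad 75 mm long down the slope, 32 mm wide, left of the chute: 62 mm sideways from the chute's middle line, abreast of chute x = 66 mm. The pad slopes like the bed: its top is 16 mm straight above the bed's plane at rest, 4 mm when fully down. It moves straight down and takes the gate along. The stopping finger must already stand in the chute as it goes down.
- key (a joint): How far the key is pressed down, m: 0 at rest, 0.012 fully down (hard stop). Spring: 3 N to start, 7 N fully down. The gate lets the die go at about 0.008; it counts as held down above 0.009.
- cup_center (a point): Bystander, loose: clear plastic cup, rim diameter 72 mm, 85 mm tall; point half-way up.
- jar_center (a point): Bystander, loose: white ceramic jar with dark wooden cap, diameter 54 mm, 75 mm tall; point half-way up.
- block_center (a point): Bystander, loose: wooden hand block 70 x 45 mm, 22 mm high, with a round knob, 46 mm tall in all; point half-way up.

How it is judged:
By the outcome, as a careful person would: the job done as asked, in the order asked, and still so for the second after the job is handed in, while the arm keeps its last pose, push and grip.
It also fails if it takes over 32 s, if anything falls off the work surface, if the arm or the gripper's body presses on something with over 40 N, if the wrist force passes 120 N, or if a joint passes its speed limit or range.

ROBOT

A 6-joint arm with a two-finger parallel gripper is mounted at the origin on the work surface. World frame = base frame: x ahead of the robot, y to its left, z up, the work surface at z = 0. Lengths are in m, angles in degrees, forces in N, time in s.
With the tool pointing down it reaches from about 0.4 to 0.825 m from the base axis. Payload 7 kg.
Tool frame: the origin (TCP) lies midway between the tips of the shut fingers; the grasp point (between the pads) lies 19 mm behind it; z points along the fingers, x is the direction in which the jaws open and shut, and the axes are right-handed (so a half turn about z gives the same grasp; the last joint's range is limited). The gripper opens to 88 mm and grips with 3 to 60 N. Pads are 19 mm wide; open, the fingers measure 130 mm over their backs; the gripper's body (78 mm by 193 mm) begins 47 mm behind the grasp point.
Start: joints at [88.929, 20.546, 0.682, 0, -70.136, -16.507], TCP at [0.204, 0.643, 0.197] pointing down, gripper open.
Joint ranges: [-176.03, 176.03], [-82.01, 121.73], [-58.28, 71.71], [-173.87, 95.51], [-174.79, -0.11], [-173.66, 173.66]. Speed limits (degrees/s): [136.94, 136.94, 172.46, 180, 180, 180].

INTERFACE

Orientations are given as [roll, pitch, yaw] about the fixed x, y, z axes, in that order (R = Rz(yaw) Ry(pitch) Rx(roll)).
In Python, from plant import * gives the robot as it stands. The module is installed in compiled form; this text tells all that it offers.
- The arm moves only by the shell command python3 -m pendant 'ROWS' [OPENING]. ROWS is JSON, a list that holds one entry, the list of rows, each a list of 6 numbers: the shift along the world's x, y, z in mm, then the turn, a rotation vector about the world's x, y, z in degrees. A call has 1 to 10 rows; each row is the pose to reach, as a shift and turn from the pose commanded when the call began; what a row does not reach only later rows make up. A row lasts 1/8 s, in which the tool goes at most 62.5 mm and 10.7 degrees, less where a joint would pass 70% of its speed; a pose out of reach is approached as far as the arm can. A call with a gripper value outside its range is refused whole. OPENING is the closure, from -1 (fully open) to 1 (shut), set as the call begins (- or left out, the last holds). The fingers move at their own pace and stop on an object; the grip force is fixed at half the most. Time passes only in rows, so rows that repeat a pose let the fingers close. It gives the time, the measured TCP pose, the force and the opening at its end, in the units of the state.
- get_obs(): the state, without advancing time (a new reading comes with each control period).
- snapshot(name): name is "scene" or "top" or "wrist"; returns a dict with "pixels" (480x640x3 uint8, red, green, blue), "depth" (480x640 float32, m along the optical axis (not along the pixel's ray), 0 where there is no reading), "fx", "fy", "cx", "cy" (pixels), "dist" ([k1, k2, p1, p2, k3] as OpenCV has them; the pictures are not rectified), "pose" (4x4, takes a point from camera to world coordinates); the wrist camera has in their place "tool_from_camera" (4x4, takes a point from camera to tool coordinates, whose origin is the TCP and whose axes are the tool frame's). Camera axes: x right, y down, z forward; pixel columns grow to the right and rows downward; lengths in m; the calibration is good to about 2 mm. A picture is of the moment at which its call begins: read the wrist's pose just before it.
- close_job(): hands the job in, once; it reports no verdict.
The state is a dict: "clock": time; "joint_pos": joint angles; "qvel": joint speeds; "tau": joint torques, N m; "tool_pos": TCP position; "orientation": TCP orientation; "force": force on the tool from outside, world axes, zero at the start; "moment": the same for the moment, N m; "opening": finger opening in m.
Only numpy, scipy, OpenCV 4.12 (cv2) and the standard library are available. Lean on these libraries where they do the work, as an engineer would, in place of code of your own. Each camera call takes 0.05 s, during which the arm holds its last target. There are 200 camera calls.

## Working session

There is one attempt and no reset: what is moved stays moved. The work goes in short steps, Python scripts to look and compute and a shell command to move; the robot and the scene stay as the last step left them, time stands still between calls to the robot, and variables do not carry over. Pictures are saved under pics/ and viewed, about 8 in all and at most 12, crops included, and the job is handed in when it is done.

```bash
mkdir -p pics
cat > h.py <<'E'
from plant import *
import numpy as np, cv2
def snap(n):
    s=snapshot(n); return s
def save(s,f): cv2.imwrite('pics/'+f, cv2.cvtColor(s['pixels'],cv2.COLOR_RGB2BGR))
def cloud(s,P=None):
    h,w=s['depth'].shape
    u,v=np.meshgrid(np.arange(w),np.arange(h))
    K=np.array([[s['fx'],0,s['cx']],[0,s['fy'],s['cy']],[0,0,1.]])
    n=cv2.undistortPoints(np.stack([u,v],-1).reshape(-1,1,2).astype(float),K,np.array(s['dist'],float)).reshape(h,w,2)
    d=s['depth'].astype(float)
    c=np.dstack([n[...,0]*d,n[...,1]*d,d])
    P=np.array(s['pose']) if P is None else P
    W=c@P[:3,:3].T+P[:3,3]; W[d<=0]=np.nan
    return W
E
python3 - <<'E'
from h import *
print(get_obs())
for n in ('scene','top'):
    s=snap(n); save(s,n+'1.png'); np.save(n+'1.npy',cloud(s)); print(n,np.round(s['pose'],3).tolist())
E
```

```text
{'clock': 0.0, 'joint_pos': array([ 8.89291569e+01,  2.05925026e+01,  6.33387094e-01, -2.10931350e-02,
       -7.01361110e+01, -1.65081655e+01]), 'qvel': array([ 0.02058473, -0.01618843, -0.0296552 ,  0.05337251, -0.04944441,
        0.06718857]), 'tau': array([ 6.83572307e-04, -5.82715702e+01,  2.93057334e+01,  6.99730799e+00,
        7.06884879e-03, -1.45002259e-04]), 'tool_pos': array([0.20371052, 0.64295322, 0.19650469]), 'orientation': array([-1.79991950e+02, -9.69360797e-02, -1.07586199e+02]), 'force': array([-0.2976906 , -0.16668817,  0.07940634]), 'moment': array([ 0.01470059, -0.04986395, -0.03135383]), 'opening': 0.08743033128655842}
scene [[0.861, 0.377, -0.34, 0.812], [0.508, -0.661, 0.553, -0.425], [-0.016, -0.649, -0.761, 0.774], [0.0, 0.0, 0.0, 1.0]]
top [[0.009, -0.996, 0.092, 0.416], [-1.0, -0.008, 0.012, 0.075], [-0.011, -0.092, -0.996, 1.115], [0.0, 0.0, 0.0, 1.0]]
```

View pics/scene1.png

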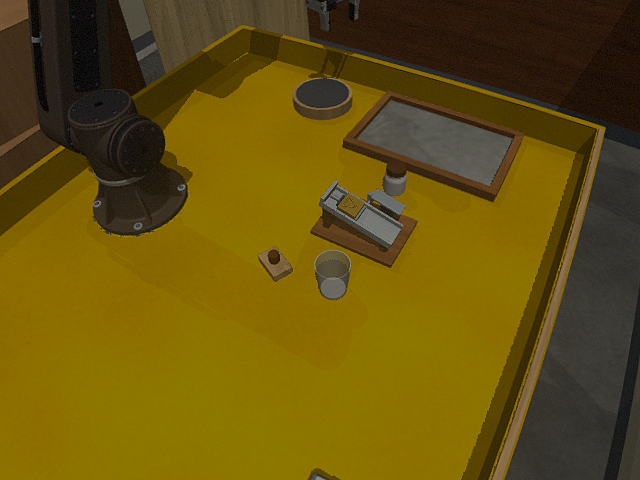

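View pics/top1.png

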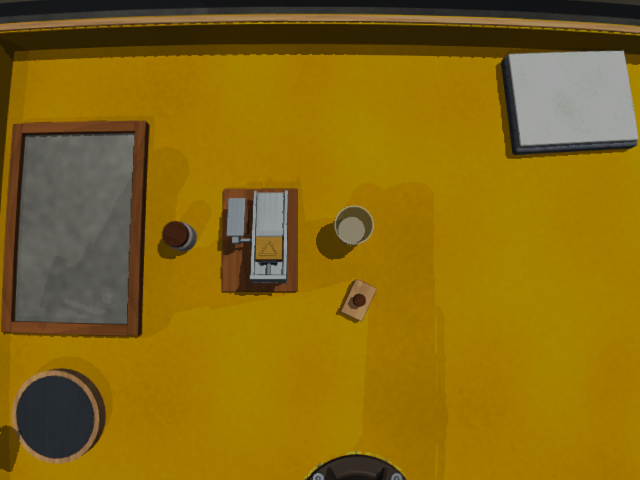

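The scene shows the chute at about (360,215), with the key on its far side and the jar beyond the key. In the top view the bed is at (268,215), the die at (268,248) and the key at (236,217). The jar is at (178,236), the cup at (353,226) and the block at (358,300). Downslope is up in the picture, close to world +x.

Run:
```python
from h import *
W=np.load('top1.npy')
def reg(u0,u1,v0,v1): 
    p=W[v0:v1,u0:u1].reshape(-1,3); return p[~np.isnan(p[:,0])]
def plane(p):
    for _ in range(4):
        c=np.median(p,0) if _==0 else p.mean(0); n=np.linalg.svd(p-p.mean(0))[2][2]; n*=np.sign(n[2])
        r=(p-p.mean(0))@n; p=p[abs(r)<max(.002,1.5*r.std())]
    return p.mean(0),n,r.std(),len(p)
for nm,b in dict(bed=(260,280,197,232),key=(230,243,201,232),die=(259,279,239,257),table=(310,330,120,160)).items():
    c,n,s,k=plane(reg(*b)); print(nm,np.round(c,4),np.round(n,3),'slope',np.degrees(np.arccos(n[2])),'az',np.degrees(np.arctan2(n[1],n[0])),s,k)
im=cv2.imread('pics/top1.png')
c=im[180:300,160:380]; cv2.imwrite('pics/topcrop.png',cv2.resize(c,None,fx=3.6,fy=3.6,interpolation=cv2.INTER_CUBIC))
for v in (200,215,230):print(v,[(u,*np.round(W[v,u]*1e3).astype(int)) for u in range(224,292,3)])
```

```text
bed [0.568  0.1683 0.0559] [0.263 0.004 0.965] slope 15.238429247951071 az 0.7976994496779349 0.001009458036386411 522
key [0.562  0.2285 0.0731] [ 0.256 -0.015  0.967] slope 14.865991761988923 az -3.2913804566996054 0.0010846745520331571 296
die [0.5025 0.1662 0.0902] [ 0.264 -0.018  0.964] slope 15.371437293003288 az -3.82090634402189 0.0011031649303174375 252
table [ 7.26e-01  7.67e-02 -2.00e-04] [ 0.011 -0.006  1.   ] slope 0.718895694675466 az -28.59730815780083 0.0010519849374559284 508
200 [(224, np.int64(601), np.int64(262), np.int64(11)), (227, np.int64(601), np.int64(255), np.int64(13)), (230, np.int64(592), np.int64(241), np.int64(65)), (233, np.int64(593), np.int64(236), np.int64(63)), (236, np.int64(592), np.int64(230), np.int64(65)), (239, np.int64(592), np.int64(224), np.int64(66)), (242, np.int64(593), np.int64(219), np.int64(64)), (245, np.int64(593), np.int64(214), np.int64(61)), (248, np.int64(602), np.int64(215), np.int64(9)), (251, np.int64(601), np.int64(209), np.int64(12)), (254, np.int64(594), np.int64(197), np.int64(59)), (257, np.int64(595), np.int64(193), n
[... 2343 characters left out ...]
.int64(194), np.int64(79)), (257, np.int64(537), np.int64(190), np.int64(65)), (260, np.int64(537), np.int64(184), np.int64(67)), (263, np.int64(537), np.int64(179), np.int64(64)), (266, np.int64(537), np.int64(174), np.int64(63)), (269, np.int64(537), np.int64(168), np.int64(64)), (272, np.int64(537), np.int64(162), np.int64(66)), (275, np.int64(538), np.int64(157), np.int64(60)), (278, np.int64(537), np.int64(152), np.int64(64)), (281, np.int64(537), np.int64(146), np.int64(68)), (284, np.int64(536), np.int64(140), np.int64(78)), (287, np.int64(537), np.int64(135), np.int64(67)), (290, np.int64(543), np.int64(132), np.int64(11))]<stdin>:14: RuntimeWarning: invalid value encountered in cast
```

View pics/topcrop.png

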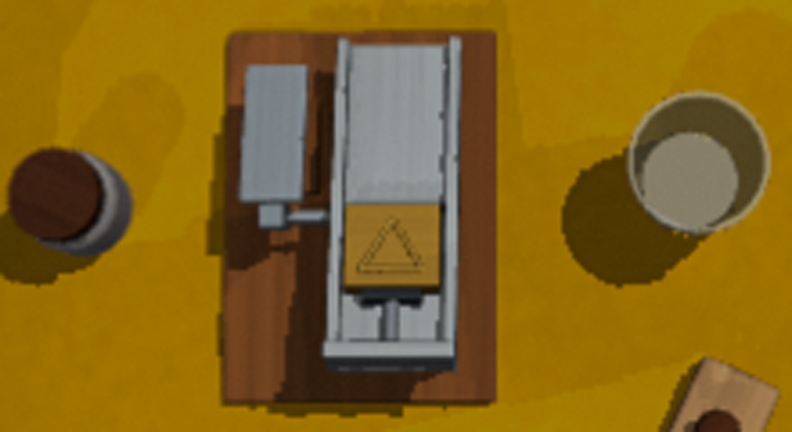

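The crop confirms the parts. The die is at crop (391,245), the key at (273,133) and the chute walls at about x=338 and x=455. The chute is yawed slightly, so I'll fit the axes.

Run:
```python
from h import *
W=np.load('top1.npy'); im=cv2.imread('pics/top1.png')
def rect(mask,nm):
    n,l,st,_=cv2.connectedComponentsWithStats(mask.astype(np.uint8),connectivity=4); k=1+np.argmax(st[1:,4])
    p=W[l==k]; r=cv2.minAreaRect((p[:,:2]*1e3).astype(np.float32)); print(nm,np.round(r[0],1),np.round(r[1],1),round(r[2],2),'z',np.round(np.nanmedian(p[:,2])*1e3,1),(l==k).sum())
Z=W[...,2]; box=np.zeros(Z.shape,bool)
b=box.copy(); b[195:238,224:247]=1; rect(b&(Z>.058)&(Z<.095),'key')
hsv=cv2.cvtColor(im,cv2.COLOR_BGR2HSV); b=box.copy(); b[232:265,252:286]=1
rect(b&(hsv[...,1]>120)&(Z>.07),'die')
b=box.copy(); b[185:290,249:292]=1; rect(b&(Z>.035),'chute')
```

```text
key [559.5 229.3] [74.5 32.6] 0.87 z 73.7 682
die [500.5 166.2] [43.8 48. ] 0.18 z 90.0 634
chute [527.5 170. ] [173.   70.9] 0.66 z 78.9 3254
```

```bash
python3 -m pendant '[[[36,-44,0,0,0,3],[72,-89,0,0,0,6],[109,-133,0,0,0,9],[145,-178,0,0,0,12],[181,-222,0,0,0,15],[217,-267,0,0,0,18.6],[254,-311,0,0,0,18.6],[290,-356,0,0,0,18.6],[326,-400,0,0,0,18.6],[362,-444,0,0,0,18.6]]]' 0.07
```

```text
clock: 1.35
tool_pos: [0.5667, 0.1978, 0.1973]
orientation: [180.0, -0.0, -89.0]
force: [0.6, 0.1, -0.4]
opening: 0.0405
```

```bash
python3 -m pendant '[[[0,0,-10,0,5,0],[0,0,-30,0,10,0],[0,0,-50,0,15,0],[0,0,-70,0,15,0],[0,0,-70,0,15,0],[0,0,-70,0,15,0],[0,0,-70,0,15,0]]]'
python3 - <<'E'
from h import *
o=get_obs(); print(o)
s=snap('wrist'); save(s,'w1.png')
from scipy.spatial.transform import Rotation as R
T=np.eye(4); T[:3,:3]=R.from_euler('xyz',o['orientation'],degrees=True).as_matrix(); T[:3,3]=o['tool_pos']
np.save('w1.npy',cloud(s,T@np.array(s['tool_from_camera']))); s=snap('scene');save(s,'s2.png')
c=s['pixels'][130:290,270:470,::-1]; cv2.imwrite('pics/s2c.png',cv2.resize(c,None,fx=3.6,fy=3.6,interpolation=cv2.INTER_CUBIC))
E
```

```text
clock: 2.22
tool_pos: [0.5662, 0.1998, 0.1289]
orientation: [165.1, 0.3, -89.0]
force: [-0.0, -0.2, 0.0]
opening: 0.041
{'clock': 2.225, 'joint_pos': array([ 32.30843901,  25.94691355,   1.3706364 ,  -8.10274944,
       -78.17580643,  61.30268631]), 'qvel': array([ 0.077716  , -0.12086351, -0.12668577, -0.10073875,  0.1801071 ,
       -0.0222525 ]), 'tau': array([-8.82799434e-02, -6.25349379e+01,  2.70834392e+01,  6.18603095e+00,
       -6.65107872e-01,  7.78797548e-03]), 'tool_pos': array([0.56621034, 0.19984948, 0.12887977]), 'orientation': array([165.11940326,   0.31799964, -88.98078972]), 'force': array([-3.56678945e-02, -1.82730616e-01,  1.69513150e-04]), 'moment': array([ 0.03963036, -0.81546887,  0.01321368]), 'opening': 0.0409751917447407}
```

View pics/w1.png

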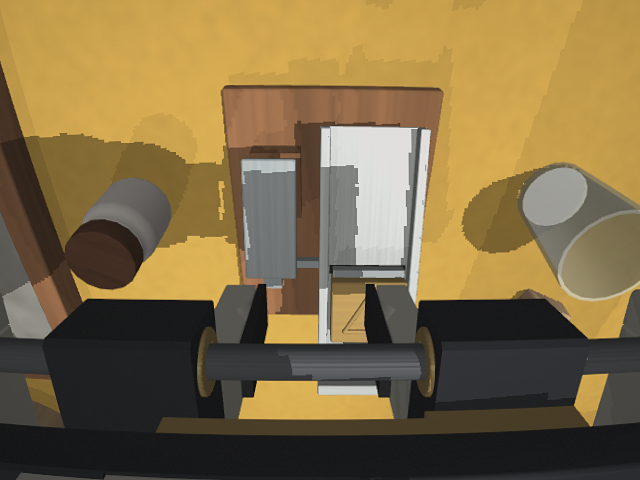

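View pics/s2c.png

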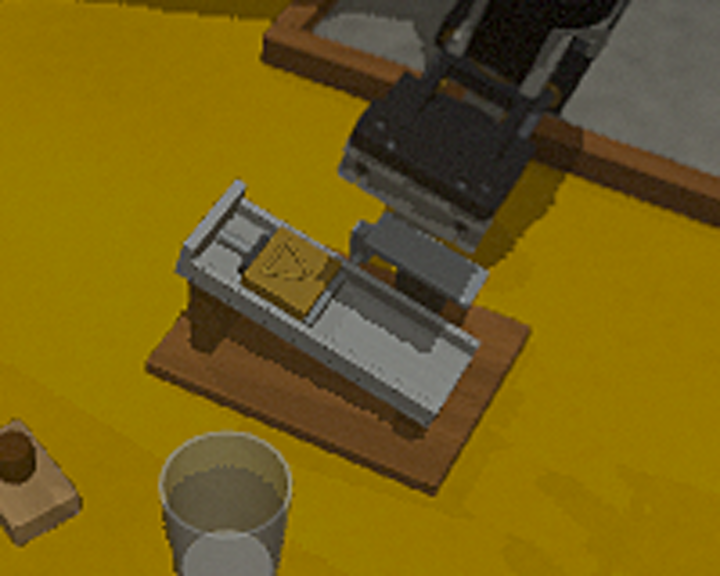

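The wrist view shows both fingers (tips near (253,287) and (380,287)), above the key at (268,218) and the bed at (370,190), with the die at (350,305). In the scene crop the hand is still well above the key and the die is in its cradle. Next I'll project the TCP and measure the fingers and key in the tool frame.

Run:
```python
from h import *
from scipy.spatial.transform import Rotation as R
o=get_obs(); M=R.from_euler('xyz',o['orientation'],degrees=True).as_matrix()
W=np.load('w1.npy'); T=(W-o['tool_pos'])@M*1e3
for v in (288,295,305):
  print(v,[(u,*np.nan_to_num(np.round(T[v,u],0)).astype(int).tolist()) for u in range(210,426,8)])
for v in (180,220,255):
  print(v,[(u,*np.nan_to_num(np.round(W[v,u]*1e3,0)).astype(int).tolist()) for u in range(232,440,7)])
s=snap('scene'); P=np.linalg.inv(s['pose'])
K=np.array([[s['fx'],0,s['cx']],[0,s['fy'],s['cy']],[0,0,1.]])
pts=np.array([o['tool_pos'],o['tool_pos']-M[:,0]*.031,o['tool_pos']+M[:,0]*.031,o['tool_pos']-M[:,2]*.066,[.5595,.2293,.0737]])
q=cv2.projectPoints(pts,cv2.Rodrigues(P[:3,:3])[0],P[:3,3],K,np.array(s['dist']))[0]
print((q.reshape(-1,2)-[270,130])*3.6)
```

```text
288 [(210, -96, 81, 156), (218, -88, 80, 155), (226, -36, -12, -36), (234, -32, -12, -37), (242, -29, -12, -37), (250, -26, -12, -37), (258, -24, -10, -33), (266, -43, 73, 141), (274, -36, 73, 140), (282, -29, 73, 141), (290, -22, 73, 140), (298, -15, 73, 141), (306, -8, 73, 140), (314, -2, 73, 141), (322, 4, 33, 58), (330, 10, 39, 70), (338, 14, 31, 53), (346, 19, 31, 54), (354, 24, 31, 53), (362, 29, 31, 54), (370, 22, -10, -33), (378, 24, -12, -37), (386, 28, -12, -37), (394, 31, -12, -36), (402, 34, -12, -37), (410, 61, 34, 59), (418, 92, 80, 154)]
295 [(210, -97, 89, 158), (218, -89, 88, 158), (226, -34, -12, -44), (234, -31, -12, -44), (242, -28, -12, -43), (250, -25, -12, -44), (258, -22, -11, -41), (266, -21, -6, -30), (274, -36, 81, 143), (282, -29, 80, 142), (290, -22, 80, 142), (298, -15, 80, 142), (306, -9, 81, 143), (314, -2, 80, 142), (322, 4, 39, 59), (330, 10, 44, 69), (338, 14, 36, 53), (346, 19, 36, 53), (354, 24, 36, 54), (362, 29, 36, 53), (370, 21, -11, -40), (378, 24, -10, -40), (386, 27, -11, -42), (394, 30, -12, -42), (402, 33, -12, -44), (410, 36, -12, -43), 
[... 1921 characters left out ...]
3, 238, 79), (260, 543, 234, 79), (267, 543, 230, 79), (274, 544, 225, 80), (281, 543, 221, 79), (288, 543, 217, 79), (295, 543, 213, 79), (302, 495, 210, 13), (309, 495, 205, 12), (316, 494, 199, 11), (323, 540, 195, 74), (330, 534, 190, 65), (337, 534, 186, 66), (344, 534, 181, 65), (351, 534, 177, 65), (358, 535, 172, 66), (365, 535, 168, 66), (372, 535, 163, 66), (379, 535, 158, 65), (386, 535, 154, 66), (393, 534, 149, 65), (400, 535, 145, 66), (407, 535, 140, 66), (414, 541, 138, 73), (421, 488, 110, 1), (428, 488, 104, 0), (435, 488, 98, 0)]
[[417.53832079 220.32148058]
 [439.87852694 187.4968549 ]
 [394.28364026 254.46980655]
 [455.07904183 146.06557143]
 [421.90472945 252.17373404]]
```

Run:
```python
from h import *
s=snap('wrist'); C=np.array(s['tool_from_camera']); print(np.round(C,3).tolist(), s['fx'],s['dist'])
P=np.linalg.inv(C); K=np.array([[s['fx'],0,s['cx']],[0,s['fy'],s['cy']],[0,0,1.]])
pts=np.array([[x,y,z] for z in (0,-.02,-.035) for y in (-.0095,.0095) for x in (-.031,-.0205,.0205,.031)])
q=cv2.projectPoints(pts,cv2.Rodrigues(P[:3,:3])[0],P[:3,3],K,np.array(s['dist']))[0].reshape(-1,2)
for a,b in zip(pts,q): print(np.round(a*1e3,1),b.round())
s=snap('scene'); save(s,'s3.png'); c=s['pixels'][60:240,330:530,::-1]; cv2.imwrite('pics/s3c.png',cv2.resize(np.clip(c*1.8,0,255).astype(np.uint8),None,fx=3.3,fy=3.3,interpolation=cv2.INTER_CUBIC))
```

```text
[[1.0, 0.001, -0.0, -0.0], [-0.001, 0.952, 0.306, -0.084], [0.0, -0.306, 0.952, -0.187], [0.0, 0.0, 0.0, 1.0]] 421.3105439815523 [-0.08912977  0.          0.          0.          0.        ]
[-31.   -9.5   0. ] [251. 259.]
[-20.5  -9.5   0. ] [273. 259.]
[20.5 -9.5  0. ] [359. 259.]
[31.  -9.5  0. ] [381. 259.]
[-31.    9.5   0. ] [253. 295.]
[-20.5   9.5   0. ] [274. 295.]
[20.5  9.5  0. ] [357. 295.]
[31.   9.5  0. ] [379. 295.]
[-31.   -9.5 -20. ] [245. 276.]
[-20.5  -9.5 -20. ] [269. 277.]
[ 20.5  -9.5 -20. ] [363. 277.]
[ 31.   -9.5 -20. ] [387. 277.]
[-31.    9.5 -20. ] [247. 315.]
[-20.5   9.5 -20. ] [270. 315.]
[ 20.5   9.5 -20. ] [362. 315.]
[ 31.    9.5 -20. ] [385. 315.]
[-31.   -9.5 -35. ] [239. 292.]
[-20.5  -9.5 -35. ] [265. 292.]
[ 20.5  -9.5 -35. ] [367. 292.]
[ 31.   -9.5 -35. ] [393. 292.]
[-31.    9.5 -35. ] [241. 333.]
[-20.5   9.5 -35. ] [267. 333.]
[ 20.5   9.5 -35. ] [365. 333.]
[ 31.    9.5 -35. ] [390. 333.]
```

View pics/s3c.png

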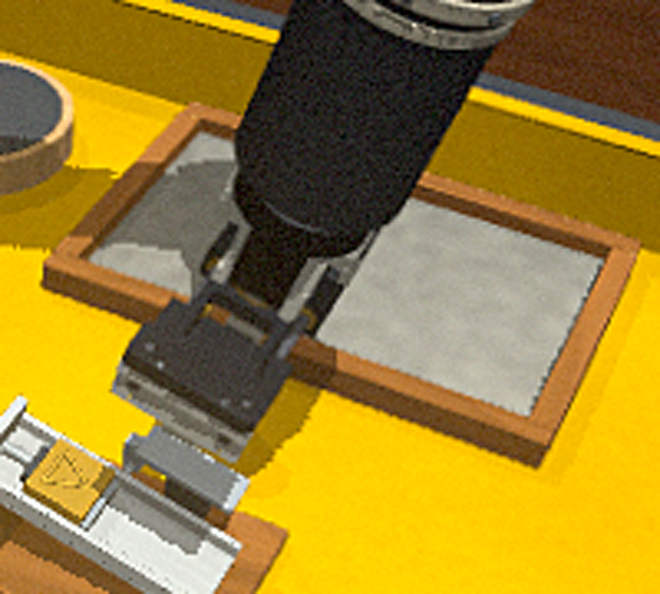

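The brightened crop shows the hand's lower edge at about (175,425). A fingertip at the nominal TCP would appear at (163,464), so the half-open tips seem to sit about 30 mm behind the TCP, and the wrist depth agrees. I'll descend in two stages, first to a height that's safe under either reading.

```bash
python3 -m pendant '[[[8,-1.5,-2,0,0,0],[4,-1.5,-18,0,0,0],[0,-1.5,-34,0,0,0],[-4.7,-1.5,-50.5,0,0,0],[-4.7,-1.5,-50.5,0,0,0],[-4.7,-1.5,-50.5,0,0,0]]]'
python3 - <<'E'
from h import *
o=get_obs();print(o['tool_pos'],o['orientation'])
s=snap('scene'); c=s['pixels'][130:270,310:450,::-1]; a=cv2.resize(np.clip(c*1.6,0,255).astype(np.uint8),None,fx=4,fy=4,interpolation=cv2.INTER_CUBIC)
cv2.imwrite('pics/s4.png',a); s=snap('wrist'); save(s,'w4.png')
from scipy.spatial.transform import Rotation as R
M=R.from_euler('xyz',o['orientation'],degrees=True).as_matrix(); T=np.eye(4);T[:3,:3]=M;T[:3,3]=o['tool_pos']
W=cloud(s,T@np.array(s['tool_from_camera']))
s=snap('top'); W2=cloud(s); t=(W2-o['tool_pos'])@M*1e3
E
```

```text
clock: 3.22
tool_pos: [0.5614, 0.198, 0.0771]
orientation: [165.0, 0.3, -89.0]
force: [0.6, 0.2, -0.1]
opening: 0.0408
[0.56141513 0.19802955 0.07713946] [165.02111932   0.25425074 -88.99201429]
```

View pics/s4.png

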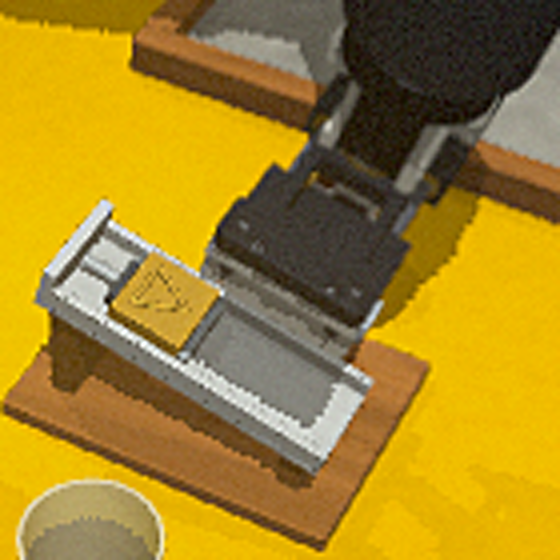

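View pics/w4.png

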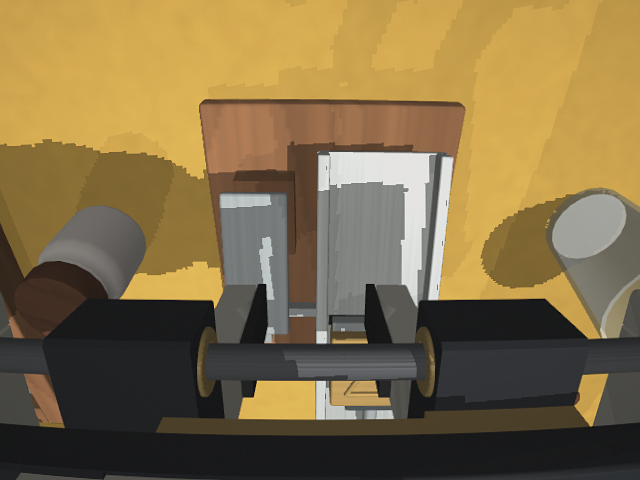

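The scene shows the die still in its cradle and nothing touched. In the wrist view the right finger's tip (about (385,287)) is over the bed and the left one ((245,287)) is over the key. I'll probe 8 mm further: if the tips really were at the TCP, the key spring would show in the force without releasing the die.

```bash
python3 -m pendant '[[[-0.5,0,-2,0,0,0],[-1,0,-4,0,0,0],[-1.6,0,-6,0,0,0],[-2.1,0,-7.7,0,0,0],[-2.1,0,-7.7,0,0,0],[-2.1,0,-7.7,0,0,0]]]'; python3 -c "
from h import *
o=get_obs();print(o['tool_pos'],o['force'],o['moment'])
s=snap('top');save(s,'t5.png'); c=s['pixels'][170:290,200:320,::-1]; a=cv2.resize(c,None,fx=4,fy=4)
s=snap('scene'); c=s['pixels'][150:270,310:430,::-1]; b=cv2.resize(np.clip(c*1.5,0,255).astype(np.uint8),None,fx=4,fy=4,interpolation=cv2.INTER_CUBIC)
"
```

```text
clock: 4.12
tool_pos: [0.5591, 0.1979, 0.0693]
orientation: [165.0, 0.3, -89.0]
force: [0.2, -0.2, 0.1]
opening: 0.0407
[0.55909907 0.19794893 0.0692855 ] [ 0.16270806 -0.24757426  0.08644021] [-0.06004768 -0.91367241 -0.02097201]
```

```bash
python3 -m pendant '[[[-1.5,0,-5.8,0,0,0],[-3.1,0,-11.6,0,0,0],[-4.7,0,-17.4,0,0,0],[-4.7,0,-17.4,0,0,0],[-4.7,0,-17.4,0,0,0]]]'; python3 -m pendant '[[[-0.5,0,-2,0,0,0],[-1,0,-3.9,0,0,0],[-1,0,-3.9,0,0,0],[-1,0,-3.9,0,0,0]]]';  python3 -c "
from h import *
s=snap('wrist');save(s,'w5.png')
o=get_obs();print(o['tool_pos'],o['force'],o['moment'])
s=snap('top'); c=s['pixels'][170:290,200:320,::-1]; a=cv2.resize(c,None,fx=3.3,fy=3.3)
s=snap('scene'); c=s['pixels'][150:270,310:430,::-1]; b=cv2.resize(np.clip(c*1.5,0,255).astype(np.uint8),None,fx=3.3,fy=3.3,interpolation=cv2.INTER_CUBIC)
cv2.imwrite('pics/c5.png',np.hstack([a,b]))
"
```

```text
clock: 4.85
tool_pos: [0.5545, 0.198, 0.0519]
orientation: [165.0, 0.3, -89.0]
force: [0.2, 0.4, -0.2]
opening: 0.0404
clock: 5.35
tool_pos: [0.5534, 0.1979, 0.048]
orientation: [165.0, 0.3, -89.0]
force: [-0.2, 0.0, -0.3]
opening: 0.0408
[0.55342607 0.19797994 0.04803479] [ 0.05344581 -0.46553557  0.35786062] [-0.01914285 -0.88528172  0.01406685]
```

View pics/c5.png

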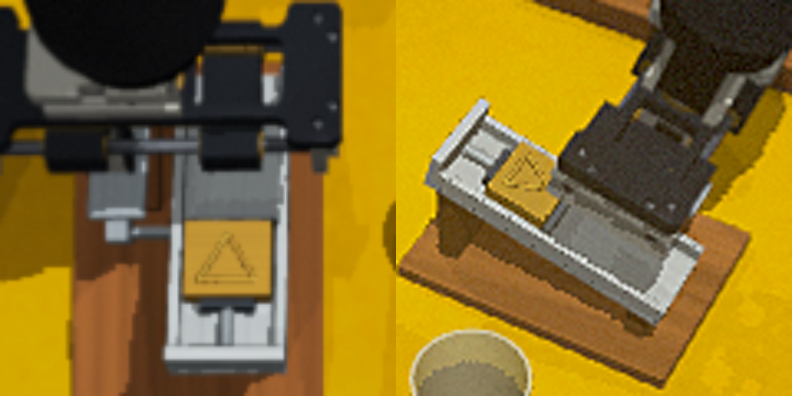

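The crops show the die still seated at (228,258), with the hand squarely over the chute and key. There's no contact force yet, so I'll continue in small steps.

```bash
python3 -m pendant '[[[-0.5,0,-2,0,0,0],[-1,0,-3.9,0,0,0],[-1,0,-3.9,0,0,0],[-1,0,-3.9,0,0,0]]]'; python3 -m pendant '[[[-0.5,0,-2,0,0,0],[-0.8,0,-2.9,0,0,0],[-0.8,0,-2.9,0,0,0]]]'; python3 -c "
from h import *
o=get_obs();print(o['force'],o['moment'])"
```

```text
clock: 6.0
tool_pos: [0.5526, 0.1981, 0.0443]
orientation: [165.0, 0.3, -89.0]
force: [1.9, 0.2, 2.1]
opening: 0.0409
clock: 6.38
tool_pos: [0.5517, 0.198, 0.0412]
orientation: [165.0, 0.3, -89.0]
force: [1.9, 0.5, 2.9]
opening: 0.0407
[1.87728869 0.49500794 2.89396825] [ 0.13419419 -1.28683469 -0.04103188]
```

Contact has been made with the key (about 3 N up, with the moment on the key side). Next I'll press down in one smooth stroke to just short of the hard stop.

```bash
python3 -m pendant '[[[-0.5,0,-2,0,0,0],[-1,0,-3.9,0,0,0],[-1.6,0,-5.8,0,0,0],[-1.9,0,-7,0,0,0],[-1.9,0,-7,0,0,0],[-1.9,0,-7,0,0,0]]]'; python3 -c "
from h import *
o=get_obs();print(o['tool_pos'],o['force'],o['moment'])
s=snap('wrist');save(s,'w6.png')
s=snap('top'); c=s['pixels'][170:290,200:320,::-1]; a=cv2.resize(c,None,fx=3.3,fy=3.3)
s=snap('scene'); c=s['pixels'][150:270,310:430,::-1]; b=cv2.resize(np.clip(c*1.5,0,255).astype(np.uint8),None,fx=3.3,fy=3.3,interpolation=cv2.INTER_CUBIC)
cv2.imwrite('pics/c6.png',np.hstack([a,b]))
"
```

```text
clock: 7.12
tool_pos: [0.5509, 0.1982, 0.0351]
orientation: [165.1, 0.3, -89.0]
force: [3.2, -1.2, 8.8]
opening: 0.0409
[0.55091194 0.19820439 0.03507376] [ 3.22423885 -1.19371084  8.82622692] [ 0.13298233 -1.37580535 -0.08403632]
```

View pics/c6.png

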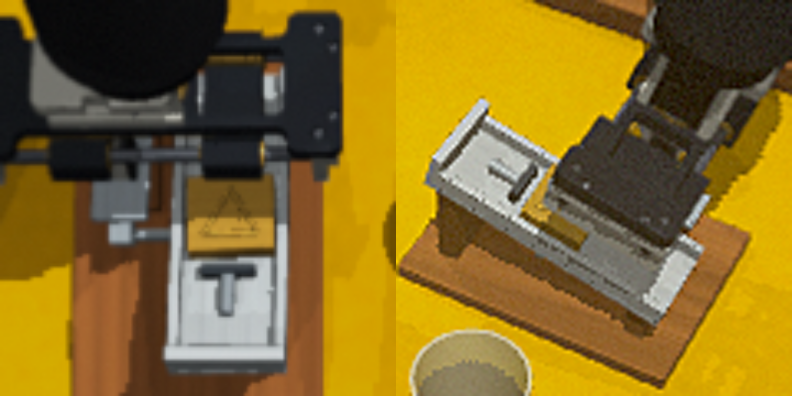

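The die slid down the slope and now sits against the finger at about (232,215), still in the chute. I'll measure how far the key went down and how far the die moved.

```bash
cat > m.py <<'E'
from h import *
W0=np.load('top1.npy'); s=snap('top'); W=np.median([cloud(s),cloud(snap('top')),cloud(snap('top'))],0); np.save('top2.npy',W)
# key pad lower end visible: compare z over same pixels (shift tiny)
for nm,(u0,u1,v0,v1) in dict(key=(230,243,226,232),bedUp=(260,277,262,275),base=(226,236,250,285)).items():
    for n,X in (('before',W0),('after',W)):
        p=X[v0:v1,u0:u1].reshape(-1,3); print(nm,n,np.round(np.nanmedian(p,0)*1e3,1), np.round(np.nanmedian(p[:,2]+p[:,0]*np.tan(np.radians(15)))*1e3,1))
hsv=cv2.cvtColor(s['pixels'],cv2.COLOR_RGB2HSV); m=np.zeros(hsv.shape[:2],bool); m[215:262,252:286]=1
m&=(hsv[...,1]>120)&(W[...,2]>.06)&(W[...,2]<.1); p=W[m]*1e3; print('die lower x edge (rear)',np.percentile(p[:,0],[1,99]),'y',np.percentile(p[:,1],[1,99]))
o=get_obs(); print(o['clock'],o['tool_pos'],o['force'],o['moment'])
E
python3 m.py
```

```text
key before [538.2 226.7  79.8] 223.5
key after [539.  228.5  67.4] 211.8
bedUp before [466.3 166.   86.3] 210.2
bedUp after [466.3 166.8  83.5] 208.2
base before [471.  245.9  11.7] 137.6
base after [471.  245.6  11.8] 138.0
die lower x edge (rear) [504.39082866 546.69312608] y [142.50394491 188.66493799]
7.425 [0.5508942  0.19820877 0.03505708] [2.46006404 0.06313864 8.44265648] [ 0.1153434  -1.40116839 -0.00333187]
```

View pics/w6.png

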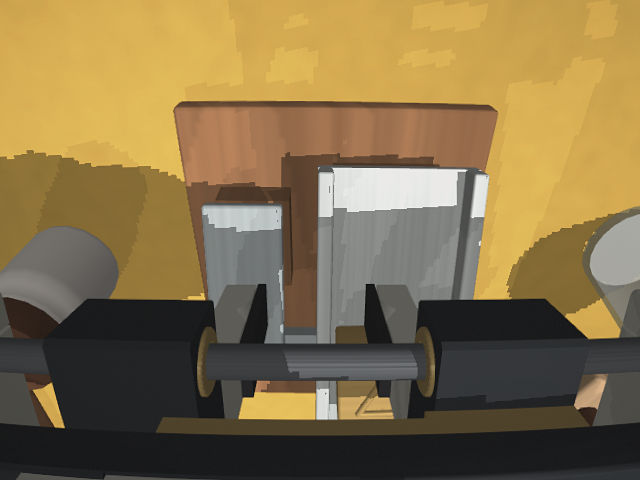

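The key is down about 11.7 mm and the die has slid about 26 mm, stopped by the finger. In the wrist view the key pad lies pressed at about (243,240), and the die is behind the right finger at (360,395). I'll add a little preload, let it settle and recheck.

```bash
python3 -m pendant '[[[-0.2,0,-0.8,0,0,0],[-0.2,0,-0.8,0,0,0],[-0.2,0,-0.8,0,0,0],[-0.2,0,-0.8,0,0,0],[-0.2,0,-0.8,0,0,0],[-0.2,0,-0.8,0,0,0],[-0.2,0,-0.8,0,0,0],[-0.2,0,-0.8,0,0,0]]]'; python3 m.py
```

```text
clock: 8.43
tool_pos: [0.551, 0.1982, 0.035]
orientation: [165.2, 0.3, -89.0]
force: [2.4, 0.3, 12.4]
opening: 0.0407
key before [538.2 226.7  79.8] 223.5
key after [539.1 228.6  67.4] 211.8
bedUp before [466.3 166.   86.3] 210.2
bedUp after [466.3 166.8  83.1] 207.8
base before [471.  245.9  11.7] 137.6
base after [470.9 246.2  11.6] 137.9
die lower x edge (rear) [504.43207577 546.5875959 ] y [142.50587921 188.45624888]
8.575 [0.55098001 0.19820317 0.03498321] [ 3.01897287 -0.68386383 12.08576243] [ 0.11112895 -0.80157553  0.02261605]
```

The key is on its hard stop: it doesn't move under the extra 4 N. The die's position is unchanged, so it is at rest. Handing in.

```bash
python3 -c "
from plant import *
print(close_job())"
```

```text
the job is handed in; nothing more can be done
None
```

I handed the job in at about 8.6 s, still holding: key fully down and the die at rest in the chute against the other finger. I tilted the hand 15° to stand square to the bed, set the fingers 41 mm apart over the key and the chute, and pressed straight in.

- **Key:** the camera depth shows it about 11.7 mm down. It did not move when I added about 4 N, so it is on the hard stop, held with about 12 N.
- **Die:** it slid about 26 mm down the slope, within the 15 to 85 mm allowed. Its position was the same, to within 0.2 mm, in two checks about a second apart.
- **Bystanders:** the hand did not go near the cup, jar or block, and they showed no sign of moving in the pictures. I did not measure their positions again at the end.
- **Disagreements:**
  - The half-open fingertips sat about 30 mm behind the stated TCP. I saw this in the images, and confirmed it by feeling for contact before pressing.
  - When the upward force rose to 8.8 N and then 12 N, the moment about x stayed at about 0.1 N m. I did not explain that, so the chute finger may carry some of the load.

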